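# Tilt the tall battery pack out of the charger row and set it in the load tester

## Task

Take the tall battery pack out of the charger: pull its top out towards the front of the charger so that it tilts clear from under the charging head, then lift it over the front lip, leaving the other three packs in their bays. Lower it upright into the cradle of the load-test dock, its back to the contact block, so that it pushes the switch's roller arm aside on the way down and stands on the cradle's floor; do not let it drop. Let go of it there, and leave the other things on the bench alone.

Things in the scene. Friction and masses are not known exactly. Their poses are not given: they have to be found in the camera images.
- charger: Cream four-bay battery charger, fixed, 128 (x) x 244 (y) x 171 mm high. Origin: centre of underside; x from its open front to its back, z up. Four packs stand side by side, 2 mm apart, at y = -84, -28, 28, 84 mm (any order), on the bay floor at z = 20 mm, fronts at x = -49 mm, backs 3 mm from the back wall.
- charger_lip (a point): Middle of the top edge of the charger's front lip, at charger x = -55, z = 40 mm. The lip is 6 mm thick, runs along all bays, and stands 20 mm above the bay floor, 3 mm ahead of the packs: a pack's foot must rise over 20 mm to come out.
- charger_head (a point): Middle of the lower front edge of the dark charging head along the charger's back, at charger x = 17, z = 154 mm; head top at 171. It overhangs the packs' rear by 14 mm, 14 mm above their shoulders, so no pack lifts straight out. Tilted 0.3 rad to the front about its foot, a pack is well clear: draw it 40 mm up along its own tilted axis, then out to the front.
- tall_pack_center (a point): Centre, half-way up (75 mm), of the tall pack, the one to move. Loose, dark grey plastic, about 0.7 kg: 80 (x) x 54 (y) x 150 mm high plus a black handle; the rear 22 mm is a shoulder only 120 mm high. Axes as the charger's while in its bay: x to its back, z up. The other packs' bodies are 120 mm high.
- tall_pack_grip (a point): Centre of the tall pack's handle bar: 50 mm long in the pack's x, 14 wide in its y (pinch it across this), 12 high, on two posts; bar top 34 and underside 22 mm above the pack's top. This point is 178 mm above the pack's underside, 8 mm in front (-x) of its middle, and 30 mm higher than the other packs' bars, so fingers beside it pass above those.
- tall_pack_foot (a point): Middle of the tall pack's front bottom edge (40 mm in front of its middle, at the underside): the edge it tilts about.
- pack1_center (a point): Centre (60 mm up) of a standard pack: 80 x 54 x 120 mm with the same handle on top (154 mm in all), 0.6 kg, loose in its bay. Leave in place.
- pack2_center (a point): As pack1_center, another standard pack.
- pack3_center (a point): As pack1_center, another standard pack.
- dock: Load-test dock, fixed: aluminium plate 150 (x) x 150 (y) x 10 mm with an open-topped cradle for one pack. Origin: centre of underside; x from its front (low sill) to the contact block, z up. Side guides 20 mm high, inner faces at y = -32 and 32 mm, and a front sill 10 mm high at x = -60, all with a sloping lead-in about 12 mm higher. Cream contact block: face at x = 30, top at z = 90 mm.
- dock_home (a point): Middle of the cradle's floor (dock x = -15, y = 0, z = 10 mm): the point under the middle of a pack set down in it. The cradle is 90 (x) x 64 mm (y) inside, the pack 80 x 54: 5 mm to spare all round. The pack goes in from above, its back (x) to the contact block, its x along the dock's x.
- roller (a point): Centre of the free-turning roller (18 mm across, 9 wide) of the dock's limit switch. At rest it is at dock x = 4, y = -17, z = 62 mm, inside the cradle's outline by 24 mm from the -y guide's face; the pack's underside meets it from above and pushes it aside to -y on the way down.
- roller_arm (a joint): Cranked arm of the limit switch that stands outside the dock's -y guide (up to z = 113 mm, dock y below -43): it swings about a level shaft along dock x at y = -51, z = 100 mm. 0 rad at rest; grows, to 1.0 at most, as the roller is pushed aside out of the cradle; a light spring (1 to 2 N at the roller) returns it. It trips at 0.25; a pack standing in the cradle holds it at 0.3 to 0.6.
- mug: White mug, 80 mm across, 92 high, beyond the work; a bystander. Origin at its underside.
- screwdriver: Screwdriver lying on the bench nearer the robot; a bystander.
- meter: Grey hand-held meter 90 x 180 x 36 mm with a round black dial, lying to the right of the dock; a bystander. Origin at the centre of its underside.
Things that resemble listed ones, but are neither listed nor needed, are in the scene too. What is shaped like the part that bears tall_pack_center but pink or yellow is not meant.

How it is judged:
By the outcome, as a careful person would: the job done as asked, in the order asked, and still so for the second after the job is handed in, with the robot touching nothing.
It also fails if it takes over 45 s, if anything falls off the work surface, if the arm or the gripper's body presses on something with over 40 N, if the wrist force passes 120 N, or if a joint passes its speed limit or range.

## Robot

A 6-joint arm with a two-finger parallel gripper is mounted at the origin on the work surface. World frame = base frame: x ahead of the robot, y to its left, z up, the work surface at z = 0. Lengths are in m, angles in degrees, forces in N, time in s.
With the tool pointing down it reaches from about 0.375 to 0.9 m from the base axis. Payload 3.1 kg.
Tool frame: the origin (TCP) lies on the centre line of the jaws, within the pads' length; the fingertips stand 25 mm ahead of it and the grasp point (between the pads) lies 6 mm ahead of it; z points along the fingers, y is the line along which they close (so a half turn about z gives the same grasp; the last joint's range is limited). The gripper opens to 87 mm and grips with 3 to 60 N. Pads are 19 mm wide; open, the fingers measure 117 mm over their backs; the gripper's body (75 mm by 190 mm) begins 51 mm behind the grasp point.
Start: joints at [-81.79, 30.224, 82.088, -0, 67.689, -10.227], TCP at [0.198, -0.593, 0.248] pointing down, gripper open.
Joint ranges: [-176.69, 176.69], [-43.24, 126.21], [12.49, 139.97], [-82, 262], [0, 151.66], [-163.58, 163.58]. Speed limits (degrees/s): [159.86, 159.86, 180, 180, 180, 180].

## Interface

Orientations are given as a 3x3 rotation matrix whose columns are the frame's x, y, z axes.
In Python, from rig import bot, cams, models gives the robot as it stands. The module is installed in compiled form; this text tells all that it offers.
- The arm moves only by the shell command python3 -m handwheel 'ROWS' [OPENING]. ROWS is JSON, a list of rows, each a list of 6 numbers: the shift along the world's x, y, z each as a share of 1 m, from -1 to 1, then the turn, a rotation vector about the world's x, y, z each as a share of 2 rad, from -1 to 1. In form: [[dx, dy, dz, wx, wy, wz], ...]. A call has exactly 8 rows; each row is the pose to reach, as a shift and turn from the pose commanded when the call began; what a row does not reach only later rows make up. A row lasts 1/12 s, in which the tool goes at most 41.7 mm and 7.16 degrees, less where a joint would pass 70% of its speed; a pose out of reach is approached as far as the arm can. A call with a number of a shift or a turn outside -1 to 1 is refused whole. A call with a gripper value outside its range is refused whole. OPENING is the opening, from -1 (shut) to 1 (fully open), so that 0 is half open, set as the call begins (- or left out, the last holds). The fingers move at their own pace and stop on an object; the grip force is fixed at half the most. Time passes only in rows, so rows that repeat a pose let the fingers close, or fill a call up. It gives the time, the measured TCP pose, the force, the opening and the grip force at its end, in the units of the state.
- bot.read_state(): the state, without advancing time (a new reading comes with each control period).
- cams.capture(name): name is "side" or "top" or "wrist"; returns (picture, depth): 420x560x3 uint8, blue, green, red; 420x560 float32, m along the optical axis (not along the pixel's ray), 0 where there is no reading.
- cams.calibration(name): a dict with "mtx" (3x3 intrinsics, pixels), "R" (3x3) and "t" (3): a world point X has camera coordinates R X + t; the wrist camera has in their place "tool_from_camera" (4x4, takes a point from camera to tool coordinates, whose origin is the TCP and whose axes are the flange's). Camera axes: x right, y down, z forward; pixel columns grow to the right and rows downward; lengths in m; the calibration is good to about 2 mm. The wrist camera is an equidistant fisheye: a pixel r from the principal point sees the ray r / f radians off the axis. A picture is of the moment at which its call begins: read the wrist's pose just before it. calibration takes no time and is no camera call.
- bot.hand_in(): hands the job in; it is judged then, once.
Trained networks look in the newest picture that a camera, given by its name, has taken for a name from the list of things; names that differ only in an ending like _2 or _b are one class to them, and where a whole thing is asked for, a point or a joint stands for the part that bears it (a point fixed in the world has none). Each returns a list of dicts, best first, with "conf" (0 to 1); they miss things now and then, are a little off and sometimes report something else, mostly with a low value. They report only what shows in the picture. A call takes as long as a camera call. They do not tell look-alikes from the thing itself.
- models.spot_in(query, camera): "position" ([column, row] in pixels, amid what is visible of it).
- models.tip_of(query, camera): "position" ([column, row] in pixels: a listed point, or the origin of a listed thing).
The state is a dict: "time_s": time; "joint_positions": joint angles; "qvel": joint speeds; "tau": joint torques, N m; "position": TCP position; "tcp_rot": TCP orientation; "force": force on the tool from outside, world axes, zero at the start; "moment": the same for the moment, N m; "opening": opening from 0.0 (shut) to 1.0 (fully open); "grasp_force": force on a finger pad.
Only numpy, scipy, OpenCV 4.12 (cv2) and the standard library are available. Lean on these libraries where they do the work, as an engineer would, in place of code of your own. Each camera call takes 0.05 s, during which the arm holds its last target. There are 200 camera calls.

## Working session

There is one attempt and no reset: what is moved stays moved. The work goes in short steps, Python scripts to look and compute and a shell command to move; the robot and the scene stay as the last step left them, time stands still between calls to the robot, and variables do not carry over. Pictures are saved under pics/ and viewed, at most 10 in all, crops included, and the job is handed in when it is done.

```bash
mkdir -p pics
cat > h.py <<'E'
import numpy as np, cv2
from rig import bot,cams,models
def px2w(cam,uv,D):
    c=cams.calibration(cam);u,v=uv
    d=D[int(round(v)),int(round(u))]
    p=np.linalg.inv(c["mtx"])@[u,v,1]*d
    return c["R"].T@(p-c["t"])
E
python3 - <<'E'
from h import *
print({k:np.round(v,3) for k,v in bot.read_state().items()})
ims=[]
for c in ["top","side"]:
    im,D=cams.capture(c);np.save(c+".npy",D);cv2.imwrite(f"{c}.png",im)
    cal=cams.calibration(c);print(c,np.round(cal["mtx"],1).tolist(),np.round(cal["R"],3).tolist(),np.round(cal["t"],3))
    for q in ["charger","charger_lip","charger_head","tall_pack_center","tall_pack_grip","pack1_center","dock","dock_home","roller","mug","meter","screwdriver"]:
        for r in models.tip_of(q,c)[:4]:
            print(c,q,np.round(r["position"],1),round(r["conf"],2),np.round(px2w(c,r["position"],D),3))
    cv2.imwrite(f"pics/{c}1.png",im)
E
```

```text
{'time_s': np.float64(0.0), 'joint_positions': array([-8.1789e+01,  3.0279e+01,  8.2158e+01, -2.0000e-03,  6.7688e+01,
       -1.0228e+01]), 'qvel': array([ 0.06 ,  0.048, -0.005, -0.04 , -0.007, -0.007]), 'tau': array([-1.0000e-03, -4.4005e+01, -1.7659e+01,  6.3000e-02,  5.8000e-02,
       -0.0000e+00]), 'position': array([ 0.198, -0.592,  0.247]), 'tcp_rot': array([[ 0.949,  0.316, -0.   ],
       [ 0.316, -0.949,  0.002],
       [ 0.   , -0.002, -1.   ]]), 'force': array([-0.819, -0.086, -0.086]), 'moment': array([ 0.062, -0.006,  0.019]), 'grasp_force': np.float64(0.0), 'opening': np.float64(1.0)}
top [[468.1, 0.0, 281.2], [0.0, 468.1, 205.5], [0.0, 0.0, 1.0]] [[-0.012, -1.0, -0.021], [-0.994, 0.014, -0.104], [0.105, 0.02, -0.994]] [-0.05   0.602  1.44 ]
top charger [215.3 218.4] 0.57 [0.555 0.133 0.14 ]
top charger_lip [215.4 221.9] 0.85 [0.552 0.15  0.032]
top charger_head [207.5 196.3] 0.93 [0.62  0.156 0.141]
top tall_pack_center [146.7 195.7] 0.97 [0.624 0.335 0.141]
top tall_pack_center [183.3 206.1] 0.83 [0.589 0.22  0.169]
top tall_pack_center [148.8 247.2] 0.7 [0.473 0.3
[... 1279 characters left out ...]
0.489 0.303 0.111]
side tall_pack_center [313.2 133.6] 0.57 [0.638 0.223 0.172]
side tall_pack_grip [211.7 114.1] 0.91 [0.355 0.298 0.184]
side tall_pack_grip [260.2 106.9] 0.88 [0.49  0.344 0.181]
side tall_pack_grip [312.5 102.3] 0.81 [ 0.663  0.673 -0.003]
side tall_pack_grip [295.7 123.6] 0.75 [0.589 0.223 0.205]
side dock [290.2 308.2] 0.73 [ 0.572 -0.242  0.009]
side dock_home [284.8 304.9] 0.9 [ 0.559 -0.284  0.077]
side dock_home [292.3 299. ] 0.64 [ 0.576 -0.256  0.062]
side roller [292.1 299.6] 0.63 [ 0.576 -0.256  0.06 ]
side mug [377.9 243. ] 0.55 [ 0.797 -0.053  0.031]
side meter [285.7 416.7] 0.81 [ 0.56  -0.521  0.047]
side screwdriver [219.6 239.1] 0.62 [ 0.39  -0.01  -0.002]
```

View pics/top1.png

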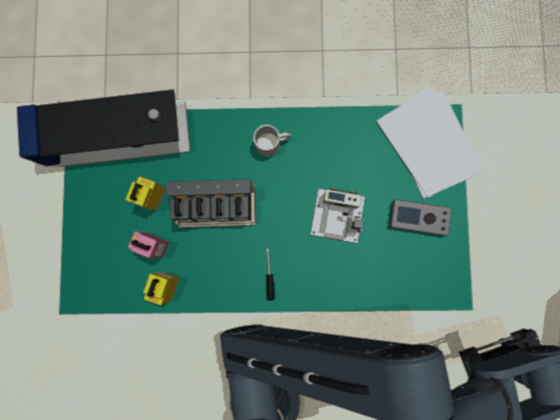

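View pics/side1.png

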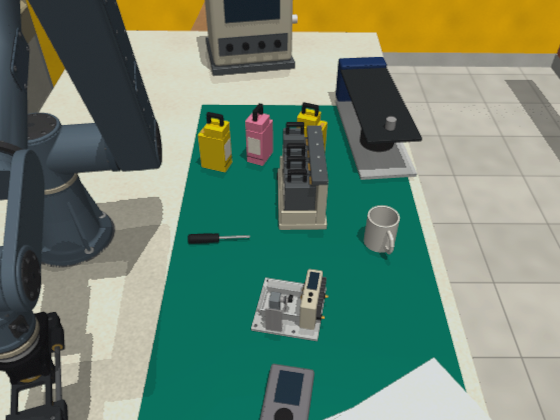

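The tall pack is in the leftmost (+y) bay (handle top ≈ (180,205) in the top picture); the charger front faces the robot. The dock is at (338,214) in the top picture, its contact block away from the robot and the switch on its right. The yellow and pink packs at left are decoys.

```bash
cat >> h.py <<'E'
def cloud(cam,D):
    c=cams.calibration(cam);v,u=np.mgrid[:420,:560]
    p=np.stack([u,v,np.ones_like(u)],-1).reshape(-1,3)@np.linalg.inv(c["mtx"]).T*D.reshape(-1,1)
    return ((p-c["t"])@c["R"])[D.ravel()>0]
def rect(P,lo,hi,z0,z1,tag):
    m=((P[:,:2]>lo)&(P[:,:2]<hi)).all(1)&(P[:,2]>z0)&(P[:,2]<z1);Q=P[m]
    if len(Q)<6: print(tag,len(Q));return
    r=cv2.minAreaRect((Q[:,:2]*1000).astype(np.float32))
    print(tag,len(Q),"rect",np.round(r[0],1),np.round(r[1],1),round(r[2],1),"min",np.round(Q.min(0),3),"max",np.round(Q.max(0),3),"medz",round(np.median(Q[:,2]),3))
E
python3 - <<'E'
from h import *
for c in ["top","side"]:
    P=cloud(c,np.load(c+".npy"))
    rect(P,[.5,.0],[.72,.30],.162,.19,c+" head")
    rect(P,[.5,.0],[.60,.30],.025,.055,c+" lip")
    rect(P,[.5,.15],[.65,.30],.192,.22,c+" bar")
    rect(P,[.45,-.40],[.70,-.12],.004,.016,c+" plate")
    rect(P,[.45,-.40],[.70,-.12],.083,.097,c+" block")
    rect(P,[.45,-.40],[.60,-.26],.10,.12,c+" switch")
    for y in np.arange(.06,.27,.03):
        m=(abs(P[:,1]-y)<.012)&(P[:,2]>.16)&(P[:,2]<.185)&(P[:,0]>.5)&(P[:,0]<.72);print(c,round(y,2),m.sum(),np.round([P[m,0].min(),P[m,0].max()],3) if m.sum() else '')
E
```

```text
top head 1762 rect [609.4 149.4] [107.6 244.1] 1.1 min [0.554 0.028 0.162] max [0.665 0.272 0.189] medz 0.171
top lip 231 rect [550.7 141.3] [ 50.6 239. ] 11.1 min [0.542 0.025 0.025] max [0.597 0.262 0.055] medz 0.039
top bar 102 rect [584.8 232. ] [48.2 15.5] 1.8 min [0.561 0.224 0.193] max [0.609 0.239 0.209] medz 0.203
top plate 1738 rect [ 574.9 -260.1] [248.9 279.4] 0.1 min [ 0.45  -0.4    0.004] max [ 0.699 -0.12   0.016] medz 0.008
top block 428 rect [ 597.8 -263.7] [158.6  84.9] 45.6 min [ 0.518 -0.304  0.083] max [ 0.65  -0.188  0.096] medz 0.089
top switch 88 rect [ 542.  -286.8] [25.7 34.1] 78.5 min [ 0.524 -0.3    0.1  ] max [ 0.559 -0.272  0.118] medz 0.111
top 0.06 215 [0.564 0.664]
top 0.09 118 [0.623 0.663]
top 0.12 214 [0.563 0.663]
top 0.15 115 [0.622 0.661]
top 0.18 207 [0.563 0.661]
top 0.21 258 [0.554 0.662]
top 0.24 171 [0.554 0.659]
top 0.27 75 [0.558 0.659]
side head 1523 rect [609.5 144.1] [106.6 249.5] 0.9 min [0.555 0.02  0.162] max [0.665 0.27  0.19 ] medz 0.17
side lip 284 rect [568.4 142.9] [ 47.8 248.1] 3.0 min [0.545 0.018 0.025] max [0.598 0.266 0.055] medz 0.039
side bar 97 rect [584.9 227. ] [48.8 16.4] 0.7 min [0.56  0.219 0.192] max [0.609 0.235 0.206] medz 0.201
side plate 1573 rect [ 575.8 -259.6] [250.8 274.8] 0.9 min [ 0.451 -0.399  0.004] max [ 0.7   -0.121  0.016] medz 0.009
side block 737 rect [ 601.1 -266.1] [156.5  84. ] 49.6 min [ 0.519 -0.308  0.083] max [ 0.65  -0.188  0.097] medz 0.09
side switch 172 rect [ 541.4 -289.9] [29.4 33.7] 72.5 min [ 0.523 -0.304  0.1  ] max [ 0.559 -0.274  0.117] medz 0.111
side 0.06 224 [0.565 0.664]
side 0.09 92 [0.624 0.663]
side 0.12 209 [0.563 0.662]
side 0.15 89 [0.621 0.661]
side 0.18 160 [0.563 0.662]
side 0.21 220 [0.555 0.661]
side 0.24 138 [0.555 0.66 ]
side 0.27 27 [0.575 0.659]
```

```bash
python3 -m handwheel '[[0.02,0.02,0.01,0,0,-0.02],[0.05,0.05,0.03,0,0,-0.05],[0.08,0.08,0.05,0,0,-0.08],[0.11,0.11,0.07,0,0,-0.11],[0.14,0.14,0.09,0,0,-0.14],[0.17,0.17,0.11,0,0,-0.149],[0.19,0.19,0.12,0,0,-0.149],[0.2,0.2,0.13,0,0,-0.149]]' 0
cat >> h.py <<'E'
def wrist(tag):
    s=bot.read_state();im,D=cams.capture("wrist");c=cams.calibration("wrist");K=c["mtx"];T=c["tool_from_camera"]
    v,u=np.mgrid[:420,:560].astype(float);x=(u-K[0,2])/K[0,0];y=(v-K[1,2])/K[1,1];r=np.hypot(x,y)+1e-9
    k=np.tan(np.minimum(r,1.5))/r
    p=np.stack([x*k,y*k,np.ones_like(x)],-1)*D[...,None]
    W=(p@T[:3,:3].T+T[:3,3])@s["tcp_rot"].T+s["position"];W[D==0]=np.nan
    np.save(f"w_{tag}.npy",W);cv2.imwrite(f"pics/w_{tag}.png",im);return s,im,W
def wcl(W): 
    P=W.reshape(-1,3);return P[~np.isnan(P[:,0])]
E
python3 - <<'E'
from h import *
s,im,W=wrist("dock0")
P=wcl(W);print(s["time_s"],s["position"],np.round(cams.calibration("wrist")["tool_from_camera"],3),cams.calibration("wrist")["mtx"])
for q in ["dock","dock_home","roller"]:
    for r in models.tip_of(q,"wrist")[:3]:
        u,v=r["position"];print(q,u,v,r["conf"],np.round(W[int(v),int(u)],3))
g=(im[...,1]>im[...,2].astype(int)+40).ravel()
G=W.reshape(-1,3)[~g];G=G[~np.isnan(G[:,0])]
rect(G,[.45,-.36],[.70,-.14],.006,.014,"plate")
rect(P,[.57,-.36],[.70,-.14],.083,.096,"block")
rect(P,[.45,-.40],[.60,-.26],.10,.12,"switch")
rect(P,[.45,-.40],[.70,-.14],-.01,.003,"mat")
E
```

```text
time_s: 1.97
position: [0.3995, -0.3902, 0.3788]
tcp_rot: [[1.0, 0.025, 0.001], [0.025, -1.0, 0.0], [0.001, -0.0, -1.0]]
force: [0.3, -0.8, 0.4]
opening: 0.529
grasp_force: 0.0
1.9667 [ 0.39945611 -0.39023117  0.37876766] [[ 0.    -0.965 -0.263  0.072]
 [ 1.     0.     0.     0.   ]
 [-0.    -0.263  0.965 -0.137]
 [ 0.     0.     0.     1.   ]] [[325.1922621    0.         275.2187009 ]
 [  0.         325.1922621  209.85560023]
 [  0.           0.           1.        ]]
dock 180.2 64.0 0.79 [ 0.568 -0.237  0.012]
dock_home 179.9 69.9 0.65 [ 0.56  -0.235  0.012]
roller 180.2 55.3 0.64 [ 0.57  -0.254  0.071]
roller 174.4 69.0 0.19 [ 0.561 -0.226  0.009]
plate 3928 rect [ 571.1 -237.5] [150.8 150.2] 79.2 min [ 0.485 -0.324  0.006] max [ 0.635 -0.151  0.014] medz 0.01
block 1873 rect [ 621.8 -247.4] [111.3  46.8] 79.2 min [ 0.591 -0.302  0.083] max [ 0.652 -0.19   0.096] medz 0.09
switch 460 rect [ 542.9 -288.8] [26.2 34.3] 78.8 min [ 0.524 -0.302  0.1  ] max [ 0.562 -0.273  0.115] medz 0.112
mat 12154 rect [ 573.3 -270. ] [260.  246.5] 90.0 min [ 0.45  -0.4   -0.003] max [ 0.697 -0.14   0.003] medz 0.001
```

View pics/w_dock0.png

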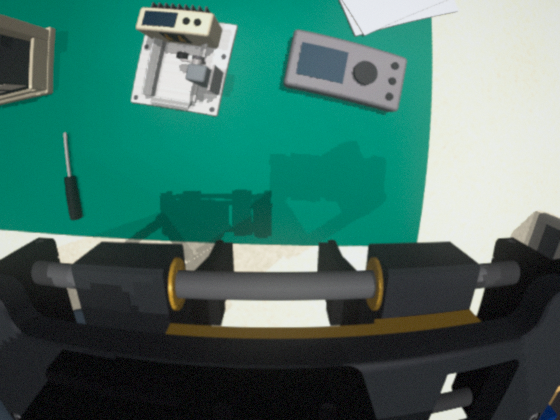

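The dock plate fits 150×150 mm exactly, centre (0.571, −0.2375), yaw −10.8°, with the block and switch where they should be. Next, over to the pack.

```bash
python3 -m handwheel '[[0.01,0.03,0,0,0,0],[0.03,0.07,0,0,0,0],[0.04,0.11,0,0,0,0],[0.05,0.15,0,0,0,0],[0.06,0.19,0,0,0,0],[0.07,0.23,-0.01,0,0,0],[0.08,0.27,-0.01,0,0,0],[0.09,0.31,-0.02,0,0,0]]'
python3 -m handwheel '[[0.01,0.04,0,0,0,0],[0.03,0.08,0,0,0,0],[0.04,0.12,-0.01,0,0,0],[0.05,0.16,-0.01,0,0,0],[0.06,0.2,-0.02,0,0,0],[0.07,0.24,-0.02,0,0,0],[0.09,0.28,-0.03,0,0,0],[0.096,0.312,-0.03,0,0,0]]'
python3 - <<'E'
from h import *
s,im,W=wrist("pack0");P=wcl(W);print(s["position"],s["joint_positions"])
for q in ["tall_pack_grip","tall_pack_center","charger_head"]:
    for r in models.tip_of(q,"wrist")[:4]:
        u,v=r["position"];print(q,u,v,r["conf"],np.round(W[int(v),int(u)],3))
rect(P,[.545,.18],[.62,.28],.195,.215,"bar")
rect(P,[.545,.0],[.62,.28],.195,.215,"bar all")
rect(P,[.54,.0],[.68,.30],.160,.18,"head+pack")
rect(P,[.62,.0],[.68,.30],.160,.18,"head")
rect(P,[.53,.0],[.551,.30],.03,.05,"lip")
E
```

```text
time_s: 2.83
position: [0.4872, -0.0853, 0.358]
tcp_rot: [[1.0, 0.021, 0.001], [0.021, -1.0, -0.001], [0.0, 0.001, -1.0]]
force: [1.4, 0.0, -0.1]
opening: 0.501
grasp_force: 0.0
time_s: 3.5
position: [0.5842, 0.2263, 0.3253]
tcp_rot: [[1.0, 0.021, -0.003], [0.021, -1.0, -0.002], [-0.003, 0.002, -1.0]]
force: [0.1, -0.4, 0.4]
opening: 0.498
grasp_force: 0.0
[0.58416186 0.22625313 0.32528629] [ 1.09966036e+01  2.62088866e+01  7.62632882e+01 -6.91148615e-02
  7.77133602e+01  9.98008667e+01]
tall_pack_grip 270.0 205.4 0.85 [0.59  0.23  0.204]
tall_pack_grip 133.4 147.7 0.57 [0.637 0.356 0.184]
tall_pack_center 179.4 255.8 0.63 [0.621 0.254 0.381]
tall_pack_center 221.0 334.0 0.63 [0.608 0.24  0.398]
tall_pack_center 170.2 133.9 0.57 [0.647 0.331 0.149]
charger_head 355.8 159.7 0.91 [0.627 0.153 0.17 ]
bar 964 rect [588.3 230.1] [49.  13.6] 0.6 min [0.564 0.223 0.196] max [0.613 0.237 0.206] medz 0.203
bar all 964 rect [588.3 230.1] [49.  13.6] 0.6 min [0.564 0.223 0.196] max [0.613 0.237 0.206] medz 0.203
head+pack 15465 rect [611.8 147.2] [106.2 243.7] 1.2 min [0.556 0.026 0.16 ] max [0.666 0.27  0.18 ] medz 0.171
head 10611 rect [644.1 147.9] [ 41.5 243.7] 1.2 min [0.622 0.026 0.166] max [0.666 0.27  0.174] medz 0.171
lip 0
```

View pics/w_pack0.png

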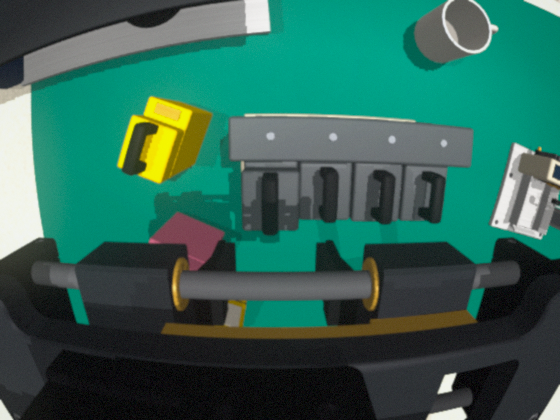

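Bar centre is at (0.588, 0.230), top at 0.203, yaw 1.2°, sitting at (270,205) in the picture, which matches the charger geometry. Descending.

```bash
python3 -m handwheel '[[0.001,0.001,-0.02,0,0,0],[0.003,0.001,-0.045,0,0,0],[0.003,0.001,-0.07,0,0,0],[0.003,0.001,-0.09,0,0,0],[0.003,0.001,-0.105,0,0,0],[0.003,0.001,-0.115,0,0,0],[0.003,0.001,-0.122,0,0,0],[0.003,0.001,-0.122,0,0,0]]'
python3 -m handwheel '[[0,0,0,0,0,0],[0,0,0,0,0,0],[0,0,0,0,0,0],[0,0,0,0,0,0],[0,0,0,0,0,0],[0,0,0,0,0,0],[0,0,0,0,0,0],[0,0,0,0,0,0]]' -1
```

```text
time_s: 4.37
position: [0.5855, 0.2259, 0.2048]
tcp_rot: [[1.0, 0.022, -0.003], [0.022, -1.0, -0.001], [-0.003, 0.001, -1.0]]
force: [-1.4, -0.2, 0.7]
opening: 0.498
grasp_force: 0.0
time_s: 5.03
position: [0.5864, 0.2283, 0.2069]
tcp_rot: [[1.0, 0.024, 0.001], [0.024, -1.0, 0.001], [0.001, -0.001, -1.0]]
force: [0.1, 1.3, 3.6]
opening: 0.158
grasp_force: 30.0
```

```bash
python3 -m handwheel '[[-0.003,0,0.002,0,-0.008,0],[-0.007,0,0.003,0,-0.018,0],[-0.011,0,0.004,0,-0.029,0],[-0.015,0,0.004,0,-0.039,0],[-0.019,0,0.004,0.001,-0.05,0],[-0.022,0,0.005,0.001,-0.058,0],[-0.025,-0.001,0.005,0.001,-0.067,0],[-0.028,-0.001,0.005,0.002,-0.075,0]]'
python3 -m handwheel '[[-0.003,0,0,0,-0.008,0],[-0.007,0,0,0,-0.018,0],[-0.011,0,0,0,-0.029,0],[-0.015,0,0,0,-0.039,0],[-0.019,0,0,0.001,-0.05,0],[-0.022,0,-0.001,0.001,-0.058,0],[-0.025,0,-0.001,0.001,-0.067,0],[-0.028,0,-0.001,0.002,-0.075,0]]'
python3 - <<'E'
from h import *
im,D=cams.capture("side");cv2.imwrite("pics/side_tilt.png",cv2.resize(im[80:250,170:400],None,fx=3,fy=3))
E
```

```text
time_s: 5.7
position: [0.5574, 0.2265, 0.21]
tcp_rot: [[0.988, 0.024, 0.149], [0.024, -1.0, 0.004], [0.15, -0.0, -0.989]]
force: [1.9, 1.6, -7.5]
opening: 0.158
grasp_force: 30.0
time_s: 6.37
position: [0.53, 0.2265, 0.2094]
tcp_rot: [[0.955, 0.025, 0.297], [0.023, -1.0, 0.008], [0.297, -0.0, -0.955]]
force: [4.2, 1.8, -8.1]
opening: 0.159
grasp_force: 30.0
```

View pics/side_tilt.png

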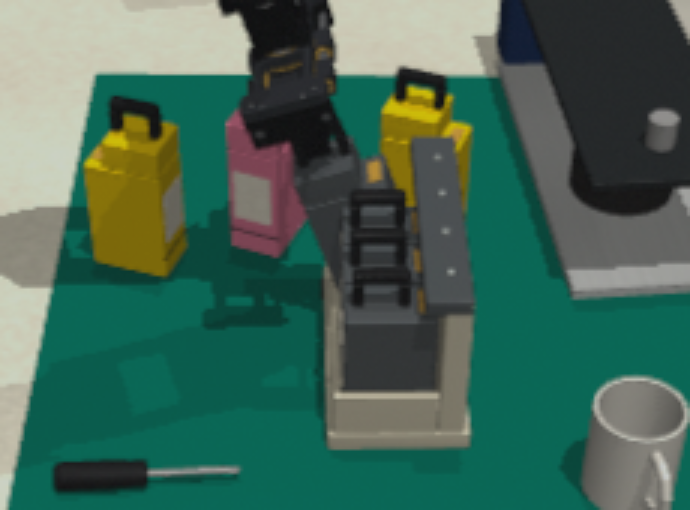

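Tilted cleanly with the other three packs seated. Now draw it along its own axis, then up.

```bash
python3 -m handwheel '[[0,0,0.004,0,0,0],[-0.002,0,0.01,0,0,0],[-0.004,0,0.018,0,0,0],[-0.007,0,0.026,0,0,0],[-0.01,0,0.034,0,0,0],[-0.012,0,0.042,0,0,0],[-0.015,0,0.051,0,0,0],[-0.018,0,0.06,0,0,0]]'
python3 -m handwheel '[[-0.004,0,0.012,0,0,0],[-0.009,0,0.028,0,0,0],[-0.015,0,0.045,0,0,0],[-0.02,0,0.065,0,0,0],[-0.026,0,0.085,0,0,0],[-0.031,0,0.103,0,0,0],[-0.036,0,0.118,0,0,0],[-0.04,0,0.13,0,0,0]]'
```

```text
time_s: 7.08
position: [0.5112, 0.2264, 0.271]
tcp_rot: [[0.955, 0.024, 0.295], [0.023, -1.0, 0.007], [0.295, -0.0, -0.956]]
force: [-0.5, -0.2, -8.6]
opening: 0.152
grasp_force: 30.0
time_s: 7.75
position: [0.471, 0.2265, 0.4022]
tcp_rot: [[0.955, 0.024, 0.297], [0.023, -1.0, 0.008], [0.297, -0.001, -0.955]]
force: [-0.8, -0.4, -7.4]
opening: 0.158
grasp_force: 30.0
```

```bash
python3 -m handwheel '[[0.002,-0.01,0,0,0.01,0],[0.005,-0.03,0,-0.001,0.03,0],[0.009,-0.06,0,-0.001,0.055,0],[0.014,-0.095,0,-0.002,0.08,0],[0.018,-0.13,0,-0.003,0.105,0],[0.022,-0.165,0,-0.003,0.125,0],[0.026,-0.2,0,-0.003,0.14,0],[0.03,-0.235,0,-0.004,0.15,0]]'
python3 -m handwheel '[[0.008,-0.035,0,0,0,-0.01],[0.016,-0.07,0,0,0,-0.025],[0.024,-0.105,0,0,0,-0.045],[0.032,-0.14,0,0,0,-0.065],[0.038,-0.17,0,0,0,-0.085],[0.043,-0.195,0,0,0,-0.1],[0.047,-0.215,0,0,0,-0.106],[0.047,-0.225,0,0,0,-0.106]]'
python3 -m handwheel '[[0,0,0,0,0,0],[0,0,0,0,0,0],[0,0,0,0,0,0],[0,0,0,0,0,0],[0,0,0,0,0,0],[0,0,0,0,0,0],[0,0,0,0,0,0],[0,0,0,0,0,0]]'
python3 - <<'E'
from h import *
print(bot.read_state()["position"])
s,im,W=wrist("held")
im,D=cams.capture("side");np.save("side_h.npy",D);P=cloud("side",D)
cv2.imwrite("pics/side_held.png",cv2.resize(im[100:400,150:450],None,fx=2,fy=2))
im2,D2=cams.capture("top");np.save("top_h.npy",D2)
x,y=s["position"][:2]
th=np.radians(-10.8);R=np.array([[np.cos(th),-np.sin(th)],[np.sin(th),np.cos(th)]])
m=(np.abs(P[:,:2]-[x,y])<.09).all(1)&(P[:,2]>.2)&(P[:,2]<.372)
Q=P[m];L=(Q[:,:2]-[x,y])@R
# pack -y face as seen from side: y as function of z; and extents in local x per height
for z0 in np.arange(.2,.36,.02):
    k=(Q[:,2]>z0)&(Q[:,2]<z0+.02)&(abs(L[:,0])<.06)&(abs(L[:,1])<.05)
    if k.sum()>5: print(round(z0,2),k.sum(),"x",np.round(np.percentile(L[k,0],[1,99]),4),"ymed",np.round(np.median(L[k,1]),4),"minz",np.round(Q[k,2].min(),3))
E
```

```text
time_s: 8.42
position: [0.5024, -0.0104, 0.401]
tcp_rot: [[1.0, 0.024, 0.002], [0.024, -1.0, -0.001], [0.002, 0.001, -1.0]]
force: [0.0, -0.0, -7.6]
opening: 0.154
grasp_force: 30.0
time_s: 9.08
position: [0.5499, -0.2372, 0.4006]
tcp_rot: [[0.982, -0.19, 0.003], [-0.19, -0.982, -0.005], [0.004, 0.004, -1.0]]
force: [1.6, -2.4, -7.9]
opening: 0.156
grasp_force: 30.0
time_s: 9.75
position: [0.5491, -0.2329, 0.4003]
tcp_rot: [[0.982, -0.186, 0.0], [-0.186, -0.982, -0.0], [0.0, 0.0, -1.0]]
force: [-0.2, -0.4, -8.4]
opening: 0.158
grasp_force: 30.0
[ 0.54912293 -0.2329215   0.40027313]
0.2 71 x [-0.0425  0.035 ] ymed -0.0261 minz 0.207
0.22 280 x [-0.0433  0.036 ] ymed -0.0263 minz 0.22
0.24 287 x [-0.0405  0.0378] ymed -0.0264 minz 0.24
0.26 302 x [-0.0401  0.0391] ymed -0.0264 minz 0.26
0.28 314 x [-0.04    0.0406] ymed -0.0265 minz 0.28
0.3 319 x [-0.0372  0.042 ] ymed -0.0266 minz 0.3
0.32 510 x [-0.0347  0.0428] ymed -0.0249 minz 0.32
0.34 283 x [-0.0346  0.0232] ymed -0.0266 minz 0.34
```

View pics/side_held.png

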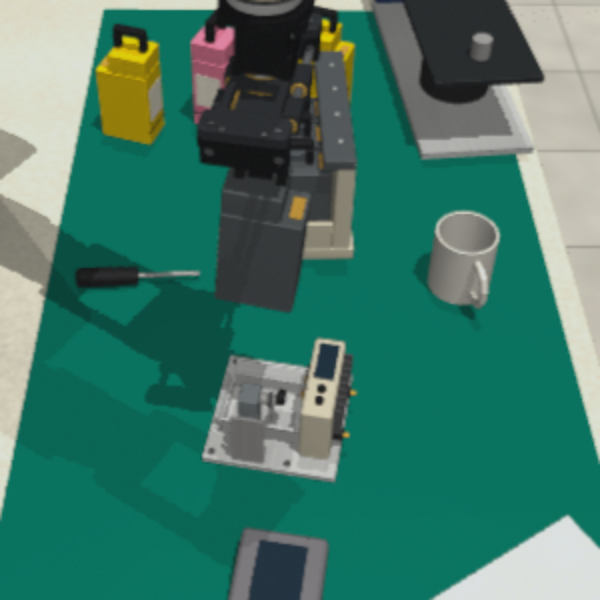

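View pics/w_held.png

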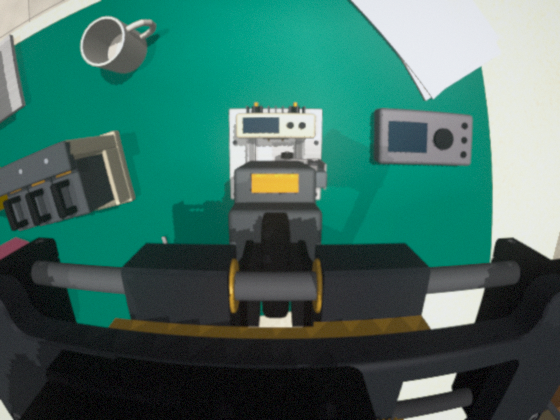

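The pack has pitched about 0.067 rad in the grip (bottom toward the robot). I'll correct that and lower to just above the switch.

```bash
python3 -m handwheel '[[0,0,-0.005,-0.001,-0.005,0],[0,0,-0.015,-0.002,-0.01,0],[0,0,-0.03,-0.003,-0.016,0],[0,0,-0.045,-0.004,-0.022,0],[0,0,-0.06,-0.005,-0.028,0],[0,0,-0.07,-0.006,-0.033,0],[0,0,-0.075,-0.006,-0.033,0],[0,0,-0.075,-0.006,-0.033,0]]'
cat > meas.py <<'E'
from h import *
s,im,W=wrist("low");P=wcl(W)
th=np.radians(-10.8);R=np.array([[np.cos(th),-np.sin(th)],[np.sin(th),np.cos(th)]])
rect(P,[.585,-.34],[.70,-.14],.083,.096,"wrist block")
im,D=cams.capture("side");P=cloud("side",D);S=cloud("side",np.load("side.npy"))
rect(S,[.60,-.34],[.70,-.14],.083,.096,"side block0")
rect(P,[.60,-.34],[.70,-.14],.083,.096,"side block")
x,y=s["position"][:2];tz=s["position"][2];print(s["position"],s["time_s"])
L=P.copy();L[:,:2]=(P[:,:2]-[.571,-.2375])@R
print("tcp in dock frame",([x,y]-np.array([.571,-.2375]))@R)
a=[]
for z0 in np.arange(tz-.17,tz-.07,.02):
    k=(L[:,2]>z0)&(L[:,2]<z0+.02)&(abs(L[:,0]+.015)<.06)&(abs(L[:,1])<.04)
    q=np.percentile(L[k,0],[1,99]);a.append([z0,*q,np.median(L[k,1])])
a=np.array(a);print(np.round(a,4));print("slopes",[np.polyfit(a[:,0],a[:,i],1)[0].round(3) for i in (1,2,3)])
k=(abs(L[:,0]+.015)<.05)&(L[:,1]<0)&(L[:,1]>-.033)&(L[:,2]>tz-.195);print("minz",np.percentile(L[k,2],.5))
E
python3 meas.py
```

```text
time_s: 10.57
position: [0.548, -0.2329, 0.3234]
tcp_rot: [[0.98, -0.187, 0.062], [-0.187, -0.982, -0.01], [0.063, -0.002, -0.998]]
force: [-1.3, 0.0, -7.4]
opening: 0.155
grasp_force: 30.0
wrist block 2947 rect [ 622.7 -247.3] [110.7  46. ] 79.2 min [ 0.592 -0.302  0.083] max [ 0.652 -0.191  0.096] medz 0.09
side block0 610 rect [ 621.4 -247.6] [113.5  45.2] 79.0 min [ 0.6   -0.304  0.083] max [ 0.65  -0.188  0.096] medz 0.09
side block 605 rect [ 621.1 -248.4] [110.8  44.6] 80.3 min [ 0.6   -0.304  0.083] max [ 0.65  -0.191  0.096] medz 0.09
[ 0.54798962 -0.23289549  0.32335292] 10.5667
tcp in dock frame [-0.02346561  0.00021124]
[[ 0.1534 -0.0544  0.0239 -0.0258]
 [ 0.1734 -0.0538  0.0241 -0.0259]
 [ 0.1934 -0.0533  0.0244 -0.0263]
 [ 0.2134 -0.0532  0.0246 -0.0265]
 [ 0.2334 -0.0528  0.0249 -0.0264]]
slopes [np.float64(0.019), np.float64(0.013), np.float64(-0.009)]
minz 0.1416153936718955
```

Pack is now upright within 0.02 rad and centred on the cradle to about 1 mm. Lowering.

```bash
python3 -m handwheel '[[0,0,-0.005,0,-0.003,0],[0,0,-0.013,-0.001,-0.006,0],[0,0,-0.022,-0.001,-0.006,0],[0,0,-0.031,-0.001,-0.006,0],[0,0,-0.04,-0.001,-0.006,0],[0,0,-0.048,-0.001,-0.006,0],[0,0,-0.055,-0.001,-0.006,0],[0,0,-0.06,-0.001,-0.006,0]]'
python3 -m handwheel '[[0,0,-0.004,0,0,0],[0,0,-0.009,0,0,0],[0,0,-0.015,0,0,0],[0,0,-0.021,0,0,0],[0,0,-0.027,0,0,0],[0,0,-0.033,0,0,0],[0,0,-0.037,0,0,0],[0,0,-0.04,0,0,0]]'
python3 meas.py
```

```text
time_s: 11.33
position: [0.5489, -0.2332, 0.2639]
tcp_rot: [[0.979, -0.187, 0.077], [-0.187, -0.982, -0.013], [0.078, -0.001, -0.997]]
force: [0.1, 0.6, -7.8]
opening: 0.16
grasp_force: 30.0
time_s: 12.0
position: [0.549, -0.2329, 0.2242]
tcp_rot: [[0.979, -0.187, 0.077], [-0.187, -0.982, -0.013], [0.078, -0.002, -0.997]]
force: [1.2, 0.8, -7.1]
opening: 0.161
grasp_force: 30.2
wrist block 5394 rect [ 621.3 -246.7] [110.1  47.8] 79.0 min [ 0.592 -0.301  0.083] max [ 0.652 -0.19   0.096] medz 0.09
side block0 610 rect [ 621.4 -247.6] [113.5  45.2] 79.0 min [ 0.6   -0.304  0.083] max [ 0.65  -0.188  0.096] medz 0.09
side block 606 rect [ 621.4 -247.4] [113.6  44.5] 80.5 min [ 0.6   -0.304  0.083] max [ 0.65  -0.191  0.095] medz 0.09
[ 0.54901764 -0.23293723  0.22423021] 12.0
tcp in dock frame [-0.02244797  0.00036287]
[[ 0.0542 -0.0522  0.0264 -0.0241]
 [ 0.0742 -0.0512  0.0447 -0.0223]
 [ 0.0942 -0.0511  0.0431 -0.0247]
 [ 0.1142 -0.0533  0.0262 -0.025 ]
 [ 0.1342 -0.0529  0.0262 -0.0253]]
slopes [np.float64(-0.018), np.float64(-0.095), np.float64(-0.026)]
minz 0.04444748138396416
```

```bash
python3 -m handwheel '[[-0.001,0,-0.004,0,0,0],[-0.001,0,-0.008,0,0,0],[-0.001,0,-0.012,0,0,0],[-0.001,0,-0.015,0,0,0],[-0.001,0,-0.018,0,0,0],[-0.001,0,-0.02,0,0,0],[-0.001,0,-0.022,0,0,0],[-0.001,0,-0.023,0,0,0]]'
python3 -m handwheel '[[0,0,-0.001,0,0,0],[0,0,-0.001,0,0,0],[0,0,-0.002,0,0,0],[0,0,-0.002,0,0,0],[0,0,-0.003,0,0,0],[0,0,-0.003,0,0,0],[0,0,-0.003,0,0,0],[0,0,-0.003,0,0,0]]'
```

```text
time_s: 12.77
position: [0.5481, -0.2334, 0.2019]
tcp_rot: [[0.979, -0.187, 0.078], [-0.187, -0.982, -0.014], [0.079, -0.001, -0.997]]
force: [0.5, 0.8, -7.3]
opening: 0.157
grasp_force: 30.1
time_s: 13.43
position: [0.5481, -0.2333, 0.1992]
tcp_rot: [[0.979, -0.187, 0.078], [-0.187, -0.982, -0.014], [0.079, -0.001, -0.997]]
force: [2.2, 1.4, -7.0]
opening: 0.16
grasp_force: 30.1
```

Still carrying its weight; easing down until it's taken up.

```bash
python3 -m handwheel '[[0,0,-0.001,0,0,0],[0,0,-0.001,0,0,0],[0,0,-0.002,0,0,0],[0,0,-0.002,0,0,0],[0,0,-0.003,0,0,0],[0,0,-0.003,0,0,0],[0,0,-0.003,0,0,0],[0,0,-0.003,0,0,0]]'
```

```text
time_s: 14.1
position: [0.5488, -0.2336, 0.1971]
tcp_rot: [[0.979, -0.187, 0.08], [-0.187, -0.982, -0.015], [0.081, -0.0, -0.997]]
force: [2.9, 2.7, 0.4]
opening: 0.156
grasp_force: 30.1
```

```bash
python3 -m handwheel '[[0,0,-0.001,0,0,0],[0,0,-0.001,0,0,0],[0,0,-0.001,0,0,0],[0,0,-0.001,0,0,0],[0,0,-0.001,0,0,0],[0,0,-0.001,0,0,0],[0,0,-0.001,0,0,0],[0,0,-0.001,0,0,0]]'
python3 -m handwheel '[[0,0,0,0,0,0],[0,0,0,0,0,0],[0,0,0,0,0,0],[0,0,0,0,0,0],[0,0,0,0,0,0],[0,0,0,0,0,0],[0,0,0,0,0,0],[0,0,0,0,0,0]]' -0.1
python3 -m handwheel '[[0,0,0.005,0,0,0],[-0.001,0,0.015,0,0,0],[-0.003,0,0.03,0,0,0],[-0.004,0,0.05,0,0,0],[-0.008,0,0.08,0,0,0],[-0.02,0,0.12,0,0,0],[-0.04,0,0.15,0,0,0],[-0.07,0,0.18,0,0,0]]'
python3 - <<'E'
from h import *
s,im,W=wrist("end");P=wcl(W)
rect(P,[.50,-.29],[.60,-.18],.178,.21,"bar (expect z .194)")
im,D=cams.capture("side");P=cloud("side",D)
R=np.array([[.9823,.1874],[-.1874,.9823]]);L=P.copy();L[:,:2]=(P[:,:2]-[.571,-.2375])@R
for z0 in [.095,.115,.13,.15]:
    k=(abs(L[:,2]-z0)<.008)&(abs(L[:,0]+.015)<.055)&(abs(L[:,1])<.04);print(z0,np.round(np.percentile(L[k,0],[1,99]),4),np.round(np.median(L[k,1]),4))
cv2.imwrite("pics/end.png",np.hstack([cv2.resize(im[90:360,180:400],None,fx=1.8,fy=1.8),cv2.resize(cams.capture("top")[0][150:285,100:300],None,fx=1.9,fy=3.6)[:486]]))
E
```

```text
time_s: 14.77
position: [0.5492, -0.2337, 0.197]
tcp_rot: [[0.979, -0.187, 0.081], [-0.186, -0.982, -0.016], [0.083, 0.0, -0.997]]
force: [1.1, 3.5, 4.4]
opening: 0.159
grasp_force: 30.2
time_s: 15.43
position: [0.548, -0.2335, 0.195]
tcp_rot: [[0.979, -0.187, 0.078], [-0.187, -0.982, -0.014], [0.079, -0.001, -0.997]]
force: [0.2, -0.3, 0.2]
opening: 0.447
grasp_force: 0.0
time_s: 16.1
position: [0.4794, -0.2338, 0.3777]
tcp_rot: [[0.979, -0.186, 0.082], [-0.185, -0.983, -0.016], [0.083, 0.001, -0.997]]
force: [0.3, -0.3, 0.1]
opening: 0.45
grasp_force: 0.0
bar (expect z .194) 696 rect [ 551.2 -231. ] [14.3 50. ] 79.3 min [ 0.526 -0.242  0.181] max [ 0.576 -0.221  0.196] medz 0.193
0.095 [-0.0516  0.0396] -0.0235
0.115 [-0.0509  0.0266] -0.0244
0.13 [-0.0508  0.0264] -0.0175
0.15 [-0.0531  0.0045] -0.0236
```

View pics/end.png

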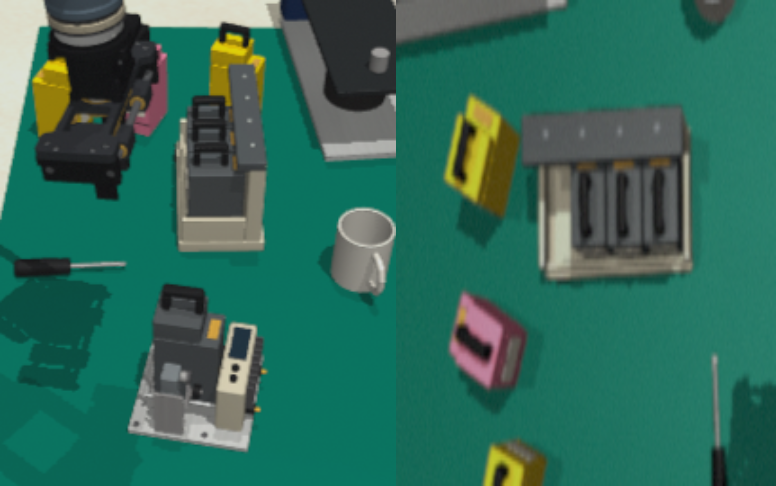

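The pack stands upright in the cradle, at (185,345) in the picture. Its bar top is at z = 0.193 (0.194 expected on the floor). The three standard packs are still in their bays and the gripper is clear.

```bash
python3 -c "
from rig import bot
print(bot.hand_in())"
```

```text
the job is handed in; nothing more can be done
None
```

The tall pack is standing upright on the cradle floor of the load-test dock with its back to the contact block, released, the other three packs are still in their bays, and the job was handed in at about 16 s; I did not measure the roller arm's angle.

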